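# Edge a relief tile out of its drying tray and set it on the painting stand

### The job

The relief tile lies sunk between the rails of the wooden drying tray, so its sides cannot be gripped: feel for its face and press on it with closed fingertips, firmly enough not to slip but with no more than about 20 N, edge it out through the tray's open end until it overhangs enough to pinch, but not so far that it tips, and lift the fingertips off it there. Then pinch the overhanging end, lift the tile clear, lay it gently, face up, on the blue painting stand with its gold-dotted back end square and close up against the white stop, and let go. The tile is brittle: do not press it harder, drop it or tip it steeply, and do not disturb the other things on the table.

Things in the scene. Friction and masses are not known exactly. Their poses are not given: they have to be found in the camera images.
- tile: Stoneware relief tile, white panel, gold tree: a slab 140 x 64 mm (x, y), 0.2 to 0.4 kg. Its thickness differs from tile to tile, 12 to 22 mm, and is not measured: feel for the face. Origin: centre of its underside; z up. -x: its front end (foot of the tree, at the tray's open end); +x: back end (gold dot). Starts aligned with the tray. Fingertips slip on it below some 5 to 9 N.
- tray: Wooden drying tray on two cross feet. Origin: centre of its bed, at table height; z up. Bed top at z = 60 mm, 12 mm thick, from x = -73 mm (open front end, free space below) to x = +73 mm (dark stop). Dark rails 12 mm wide and 22 mm high, as high as the stop, run along both sides, 67 mm apart. Feet fixed to the table; the top rests on rubber buffers (see bed).
- tray_edge (a point): Middle of the open edge of the tray's bed, on the bed top (60 mm high); its axes are the tray's, -x points outwards.
- tile_front (a point): Middle of the tile's front end face, 6 mm above its underside.
- tile_back (a point): Middle of the tile's back end face, 6 mm above its underside.
- stand: Fixed blue painting stand on a pedestal. Origin: centre of its deck, at table height; z up. Level deck, top at z = 60 mm, 10 mm thick, from x = -47.5 mm (open front edge) to x = +47.5 mm (white stop, 8 mm thick, 24 mm high), 100 mm wide in y, nothing at its sides. With its back end at the stop the tile overhangs the front edge by 45 mm.
- stand_stop (a point): Middle of the foot of the stop's face, on the deck (60 mm high); its axes are the stand's, -x points away from the stop over the deck.
- house_a: Terracotta house ornament with white panels, upright, 30 x 70 x 107 mm; leave alone. Origin: centre of its underside.
- house_b: Bare terracotta house ornament, upright, 30 x 70 x 107 mm; leave alone. Origin: centre of its underside.
- house_c: Terracotta house ornament with white panels, upright, 30 x 70 x 107 mm; leave alone. Origin: centre of its underside.
- bowl: Steel bowl, 110 mm across, 55 mm high; leave alone. Origin: centre of its underside.
- mug: Green mug, 68 mm across, 65 mm high, handle to its +y; leave alone. Origin: centre of its underside.
- jar: Closed paint jar with red cap, 56 mm across, 70 mm high; leave alone. Origin: centre of its underside.
- brush: Red paint brush lying on the table; leave alone. Origin: under its middle.
- bed (a joint): How far the tray's top (bed, rails and stop together) is pressed down on its rubber buffers, m: 0 unloaded, about 1 mm for each 10 N of load, bottoming at 6 mm. Too coarse a reading to steer by: press by the force on the tool.
There are look-alikes about, which are no part of the job. What is shaped like the tray but orange or red is not meant.

How it is judged:
On the way, in this order (a step that is already met when the one before it is completed fails the run):
1. the tile overhangs the tray's open edge by 30 to 60 mm, lying on the bed with the fingers off it (x of tile_front in the frame of tray_edge between -0.06 and -0.03 m and z of tile_front in the frame of tray_edge below 0.01 m and angle between tile's own z axis and vertical below 0.05 rad and contact force between tile and tray above 0.3 N and contact force between the fingers and tile below 0.05 N), for 0.1 s.
2. the tile is held in the fingers, clear of the tray (contact force between the fingers and tile above 2 N and contact force between tile and tray below 0.05 N and height (world z) of tile above 0.08 m), for 0.2 s.
At the end, for the whole second after the job is handed in: The tile lies face up and at rest on the stand's deck, released, its back end within 5 mm of the stop, within 18 mm of the stand's middle line and within 0.09 rad (5 degrees) of square (x of tile_back in the frame of stand_stop between -0.005 and 0.003 m and y of tile_back in the frame of stand_stop between -0.018 and 0.018 m and angle between the x axis of tile and the x axis of stand, either way round below 0.09 rad and angle between tile's own z axis and vertical below 0.05 rad and z of tile in the frame of stand_stop between -0.003 and 0.003 m and linear speed of tile below 0.02 m/s and contact force between the fingers and tile below 0.05 N); the robot touches nothing.
It fails at once if the tile is pressed on the tray with more than about 25 N: the bed sinks by more than 2.5 mm (value of joint bed above 0.0025 m).
It fails at once if the tile hits or is pressed on the stand with more than 60 N (contact force between tile and stand above 60 N).
It fails at once if the tile tips by more than 0.4 rad or falls below the level of the bed (angle between tile's own z axis and vertical above 0.4 rad or height (world z) of tile below 0.045 m).
It fails at once if another thing on the table is moved by more than 20 mm (distance of any of house_a, house_b, house_c, bowl, mug, jar, brush from where it was at the start of the episode above 0.02 m).
It also fails if it takes over 72 s, if anything falls off the work surface, if the arm or the gripper's body presses on something with over 40 N, if the wrist force passes 120 N, or if a joint passes its speed limit or range.

### The arm

A 6-joint arm with a two-finger parallel gripper is mounted at the origin on the work surface. World frame = base frame: x ahead of the robot, y to its left, z up, the work surface at z = 0. Lengths are in m, angles in rad, forces in N, time in s.
With the tool pointing down it reaches from about 0.325 to 0.75 m from the base axis. Payload 7.6 kg.
Tool frame: the origin (TCP) lies at the very end of the fingers, on their centre line; the grasp point (between the pads) lies 19 mm behind it (arm.grip_depth is the distance from the TCP to the grasp point, in m); z points along the fingers, y is the line along which they close (so a half turn about z gives the same grasp; the last joint's range is limited). The gripper opens to 85 mm and grips with 20 to 120 N. Pads are 22 mm wide; open, the fingers measure 114 mm over their backs; the gripper's body (76 mm by 85 mm) begins 54 mm behind the grasp point. The pads swing forward as they close: fully open they stand 13 mm farther back than shut.
Start: joints at [1.279, 0.052, 1.401, -0, 1.689, -0.07], TCP at [0.115, 0.512, 0.231] pointing down, gripper open.
Joint ranges: [-2.9, 2.9], [-0.91, 2.17], [0.12, 2.37], [-1.06, 4.2], [0.26, 2.73], [-2.93, 2.93]. Speed limits (rad/s): [2.57, 2.57, 3.01, 3.14, 3.14, 3.14].

### API

Orientations are given as a unit quaternion [x, y, z, w].
In Python, from workcell import arm gives the robot as it stands.
- The arm moves only by the shell command python3 -m pendant 'ROWS'. ROWS is JSON, a list that holds one entry, the list of rows, each a list of 7 numbers: the shift along the tool's x, y, z in mm, then the turn, a rotation vector about the tool's x, y, z in rad, then the opening, from 0 (shut) to 1 (fully open). In form: [[[tx, ty, tz, rx, ry, rz, jaw], ...]]. A call has 1 to 10 rows; each row is the pose to reach, as a shift and turn from the pose commanded when the call began, along the tool's axes at that moment; what a row does not reach only later rows make up. A row lasts 1/8 s, in which the tool goes at most 62.5 mm and 10.7 degrees, less where a joint would pass 70% of its speed; a pose out of reach is approached as far as the arm can. A call with a gripper value outside its range is refused whole. The fingers move at their own pace and stop on an object; the grip force is fixed at half the most. Time passes only in rows, so rows that repeat a pose let the fingers close. It gives the time, the measured TCP pose, the force, the opening and the grip force at its end, in the units of the state.
- arm.state(): the state, without advancing time (a new reading comes with each control period).
- arm.camera(name): name is "scene" or "top"; returns the picture (420x560x3 uint8, red, green, blue); there is no depth.
- arm.camera_info(name): a dict with "intrinsics" (3x3 intrinsics, pixels), "R" (3x3) and "t" (3): a world point X has camera coordinates R X + t. Camera axes: x right, y down, z forward; pixel columns grow to the right and rows downward; lengths in m; the calibration is good to about 2 mm. A picture is of the moment at which its call begins. camera_info takes no time and is no camera call.
- arm.finish_job(): hands the job in; it is judged then, once.
The state is a dict: "t": time; "q": joint angles; "joint_vel": joint speeds; "effort": joint torques, N m; "tcp_pos": TCP position; "orientation": TCP orientation; "wrist_force": force on the tool from outside, world axes, zero at the start; "wrist_torque": the same for the moment, N m; "grip_width": opening from 0.0 (shut) to 1.0 (fully open); "grasp_force": force on a finger pad.
Only numpy, scipy, OpenCV 4.12 (cv2) and the standard library are available. Lean on these libraries where they do the work, as an engineer would, in place of code of your own. Each camera call takes 0.05 s, during which the arm holds its last target. There are 200 camera calls.

## Working session

There is one attempt and no reset: what is moved stays moved. The work goes in short steps, Python scripts to look and compute and a shell command to move; the robot and the scene stay as the last step left them, time stands still between calls to the robot, and variables do not carry over. Pictures are saved under pics/ and viewed, at most 10 in all, crops included, and the job is handed in when it is done.

```bash
mkdir -p pics; python3 - <<'E'
from workcell import arm
import cv2,numpy as np
for n in("top","scene"):
    im=arm.camera(n);cv2.imwrite(f"pics/{n}0.png",cv2.resize(im[:,:,::-1],(800,600),interpolation=cv2.INTER_CUBIC))
    np.save(f"pics/{n}0.npy",im)
    c=arm.camera_info(n);print(n,{k:np.round(v,3).tolist() for k,v in c.items()})
print(arm.state())
E
```

```text
top {'intrinsics': [[439.499, 0.0, 272.703], [0.0, 439.499, 210.624], [0.0, 0.0, 1.0]], 'R': [[0.013, -1.0, 0.008], [-0.997, -0.013, -0.075], [0.075, -0.007, -0.997]], 't': [-0.105, 0.544, 1.512]}
scene {'intrinsics': [[443.313, 0.0, 281.722], [0.0, 443.313, 206.633], [0.0, 0.0, 1.0]], 'R': [[0.735, 0.678, -0.012], [0.496, -0.55, -0.672], [-0.462, 0.488, -0.741]], 't': [-0.347, -0.264, 1.773]}
{'t': 0.1, 'q': array([ 1.27868718e+00,  5.27730090e-02,  1.40161794e+00, -1.90510566e-06,
        1.68863668e+00, -7.03505734e-02]), 'joint_vel': array([-0.00128338, -0.00047001, -0.00225135,  0.00089244, -0.00192451,
       -0.00035604]), 'effort': array([ 1.06634845e-03, -3.82580853e+01, -3.60985887e+01, -1.25594470e-04,
        4.72883883e-03,  3.91588799e-05]), 'tcp_pos': array([0.11539542, 0.51187699, 0.23055972]), 'orientation': array([ 1.10652311e-01,  9.93858919e-01, -7.05910508e-04, -1.28389543e-04]), 'wrist_force': array([-0.26139407,  0.73095754, -1.02086976]), 'wrist_torque': array([0.00963084, 0.01193572, 0.01291459]), 'grasp_force': 0.0, 'grip_width': 0.995133163502288}
```

View pics/top0.png

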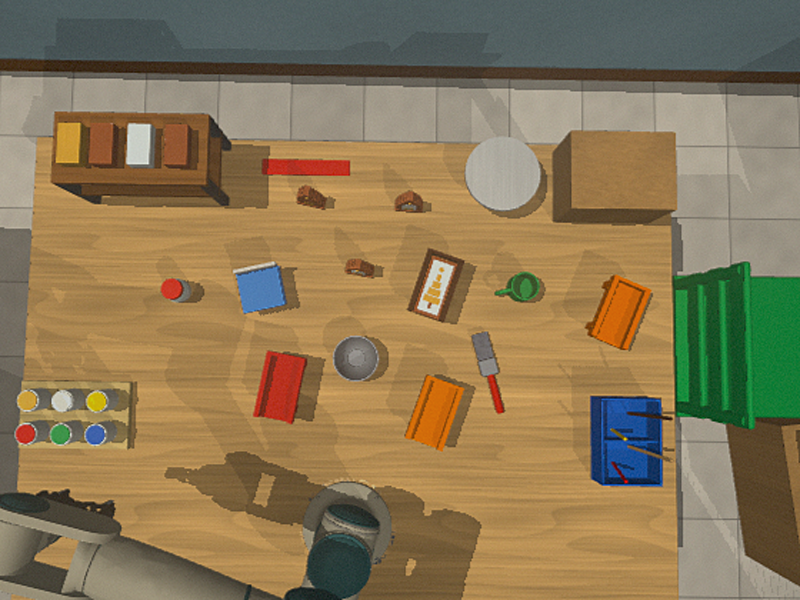

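View pics/scene0.png

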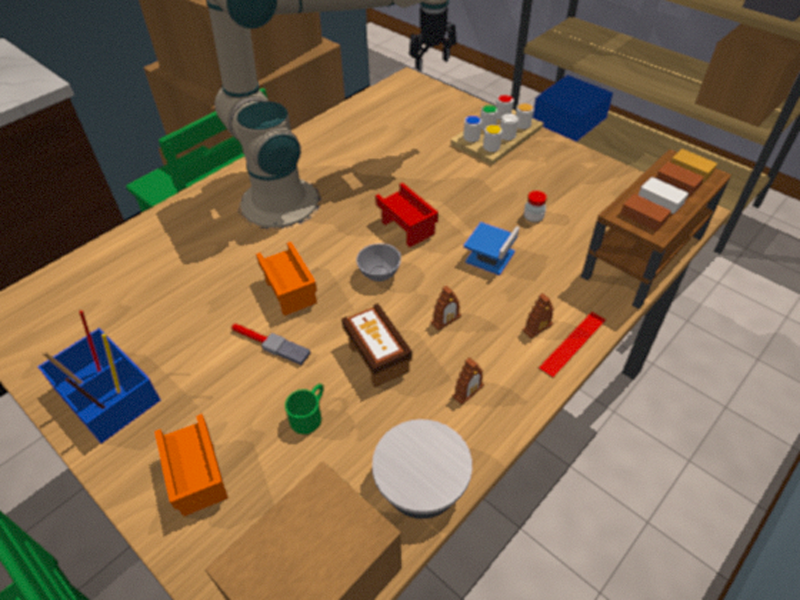

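The tray with the tile is the brown one at top (437,285). The orange trays at (435,412) and (620,312) and the red one at (280,387) are look-alikes. The blue stand is at (262,288). I'll confirm with an enlarged crop.

```bash
python3 - <<'E'
import cv2,numpy as np
a=np.load("pics/top0.npy")[:,:,::-1]
c=[cv2.resize(a[y:y+60,x:x+50],None,fx=8,fy=8,interpolation=cv2.INTER_CUBIC) for x,y in((281,170),(158,172))]
cv2.imwrite("pics/crop1.png",np.hstack(c))
b=np.load("pics/scene0.npy")[:,:,::-1]
c=[cv2.resize(b[y:y+70,x:x+60],None,fx=6.6,fy=6.6,interpolation=cv2.INTER_CUBIC) for x,y in((233,206),(315,145))]
cv2.imwrite("pics/crop2.png",np.hstack(c))
E
```

```text
(no output)
```

View pics/crop1.png

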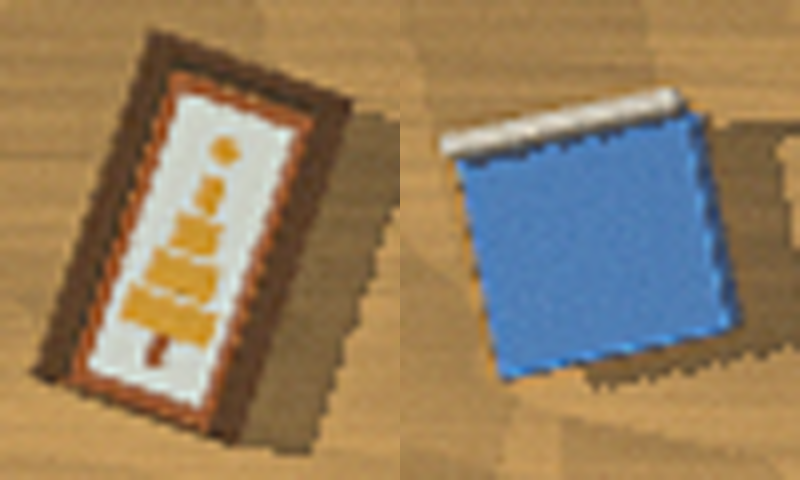

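View pics/crop2.png

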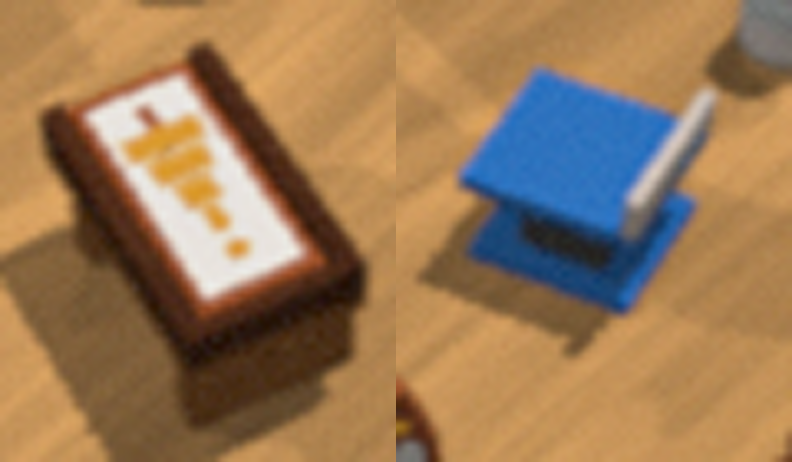

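```bash
cat > h.py <<'E'
import numpy as np
from workcell import arm
def ray(n,u,v,z):
    c=arm.camera_info(n);R=np.array(c["R"]);t=np.array(c["t"]);K=np.array(c["intrinsics"])
    d=R.T@np.linalg.solve(K,[u,v,1]);o=-R.T@t
    return o+d*(z-o[2])/d[2]
E
python3 - <<'E'
from h import *
def T(x,y,z,ox,oy,s=8,n="top"): return ray(n,ox+(x+.5)/s-.5,oy+(y+.5)/s-.5,z)[:2]
def show(l,P): 
    P=np.array(P);print(l,np.round(P,4).tolist(),'mean',np.round(P.mean(0),4),'sides',[round(float(np.linalg.norm(P[i]-P[i-1])),4) for i in range(len(P))],'yaw',[round(float(np.arctan2(*(P[i]-P[i-1])[::-1])),3) for i in range(len(P))])
# order: BL,BR,FR,FL
show('tray top',[T(*p,.082,281,170) for p in((152,30),(352,102),(236,443),(35,375))])
show('tile',[T(*p,.077,281,170) for p in((172,72),(315,122),(210,435),(68,382))])
show('tree',[T(*p,.077,281,170) for p in((226,150),(158,350))])
show('stand top',[T(*p,.06,158-50,172) for p in((500,378),(740,328))])
show('stop',[T(*p,.084,158-50,172) for p in((445,157),(685,108))])
show('stopback',[T(*p,.084,158-50,172) for p in((438,135),(672,88))])
s=6.6
show('stand scene',[T(*p,.06,315-60,145,s,"scene") for p in((463,182),(538,68))])
show('stop scene top',[T(*p,.084,315-60,145,s,"scene") for p in((627,190),(708,90))])
show('tray scene top BL.. ',[T(*p,.082,233,206,s,"scene") for p in((190,345),(362,270),(205,45),(47,112))])
show('tile scene',[T(*p,.077,233,206,s,"scene") for p in((202,312),(322,262),(190,68),(78,108))])
E
```

```text
tray top [[0.6678, -0.1858], [0.6385, -0.2703], [0.4942, -0.2224], [0.5216, -0.1381]] mean [ 0.5805 -0.2042] sides [0.1539, 0.0894, 0.152, 0.0886] yaw [-0.315, -1.906, 2.821, 1.257]
tile [[0.6509, -0.1948], [0.6304, -0.2553], [0.4977, -0.2119], [0.5191, -0.1522]] mean [ 0.5745 -0.2036] sides [0.1385, 0.0639, 0.1397, 0.0635] yaw [-0.313, -1.896, 2.826, 1.226]
tree [[0.618, -0.2178], [0.5331, -0.1898]] mean [ 0.5755 -0.2038] sides [0.0894, 0.0894] yaw [-0.318, 2.823]
stand top [[0.5097, 0.2501], [0.5322, 0.1492]] mean [0.5209 0.1997] sides [0.1034, 0.1034] yaw [1.791, -1.351]
stop [[0.6006, 0.2705], [0.6227, 0.1708]] mean [0.6117 0.2206] sides [0.1021, 0.1021] yaw [1.788, -1.353]
stopback [[0.6099, 0.2737], [0.631, 0.1764]] mean [0.6205 0.2251] sides [0.0995, 0.0995] yaw [1.785, -1.356]
stand scene [[0.538, 0.1517], [0.5113, 0.2504]] mean [0.5247 0.2011] sides [0.1023, 0.1023] yaw [-1.306, 1.835]
stop scene top [[0.6198, 0.1828], [0.6054, 0.274]] mean [0.6126 0.2284] sides [0.0923, 0.0923] yaw [-1.414, 1.728]
tray scene top BL..  [[0.6421, -0.2704], [0.6705, -0.1894], [0.5244, -0.1401], [0.4986, -0.22]] mean [ 0.5839 -0.205 ] sides [0.1522, 0.0859, 0.1542, 0.084] yaw [-0.338, 1.234, 2.816, -1.884]
tile scene [[0.6308, -0.2516], [0.6516, -0.1954], [0.5261, -0.1524], [0.5043, -0.2058]] mean [ 0.5782 -0.2013] sides [0.1346, 0.06, 0.1326, 0.0577] yaw [-0.348, 1.218, 2.812, -1.959]
```

Tray: open edge at about (0.509, -0.180), yaw -0.318. The sizes check out: 91 mm wide, tile 139 x 64. The stand's stop foot is at about (0.6135, 0.221), yaw 0.22. Next I'll work out the approach to a press point 25 mm behind the tile's centre.

```bash
cat >> h.py <<'E'
from scipy.spatial.transform import Rotation as Ro
def go(p,yaw_y):
    "rows shift(mm)/rotvec from the present pose to TCP p, tool down, tool y at yaw_y"
    s=arm.state();R0=Ro.from_quat(s["orientation"]);c,k=np.cos(yaw_y),np.sin(yaw_y)
    y=np.array([c,k,0]);z=np.array([0,0,-1.]);R1=Ro.from_matrix(np.c_[np.cross(y,z),y,z])
    print('shift',np.round(R0.inv().apply(np.array(p)-s["tcp_pos"])*1e3,1),'rot',np.round((R0.inv()*R1).as_rotvec(),4),'tcp',np.round(s["tcp_pos"],4),'F',np.round(s["wrist_force"],2))
E
python3 -c "
from h import *
go([.601,-.211,.231],1.253)"
```

```text
shift [-6.327e+02 -5.984e+02  4.000e-01] rot [-0.0014 -0.      0.096 ] tcp [0.1154 0.5119 0.2306] F [-0.26  0.73 -1.02]
```

```bash
python3 -m pendant '[[[-40,-38,0,0,0,0.05,0],[-80,-76,0,0,0,0.096,0],[-120,-114,0,0,0,0.096,0],[-160,-152,0,0,0,0.096,0],[-200,-190,0,0,0,0.096,0],[-240,-228,0,0,0,0.096,0],[-280,-266,0,0,0,0.096,0],[-320,-304,0,0,0,0.096,0],[-360,-342,0,0,0,0.096,0],[-400,-380,0,0,0,0.096,0]]]'; python3 -c "
from h import *
go([.601,-.211,.13],1.253)"
```

```text
t: 1.35
tcp_pos: [0.4227, 0.0517, 0.2311]
orientation: [0.158, 0.987, 0.0, -0.0]
wrist_force: [0.7, 0.5, 0.6]
grip_width: 0.002
grasp_force: 0.0
shift [-251.6 -193.8  101. ] rot [ 0.0003 -0.0001 -0.0002] tcp [0.4227 0.0517 0.2311] F [0.75 0.48 0.56]
```

```bash
python3 -m pendant '[[[-45,-35,0,0,0,0,0],[-90,-70,0,0,0,0,0],[-135,-105,0,0,0,0,0],[-180,-140,0,0,0,0,0],[-225,-172,20,0,0,0,0],[-252,-194,50,0,0,0,0],[-252,-194,90,0,0,0,0],[-252,-194,120,0,0,0,0],[-252,-194,128,0,0,0,0],[-252,-194,128,0,0,0,0]]]'; python3 -c "
from h import *
go([.601,-.211,.085],1.253)
import cv2
for n in('top','scene'):
    a=arm.camera(n);np.save('pics/%s1.npy'%n,a)
b=np.load('pics/scene1.npy')[190:290,210:330,::-1];a=np.load('pics/top1.npy')[150:250,250:370,::-1]
cv2.imwrite('pics/c3.png',cv2.resize(np.hstack([a,b]),None,fx=3.3,fy=3.3,interpolation=cv2.INTER_CUBIC))"
```

```text
t: 2.6
tcp_pos: [0.6009, -0.2095, 0.1036]
orientation: [0.158, 0.987, 0.0, -0.0]
wrist_force: [-0.2, 0.6, 0.7]
grip_width: 0.003
grasp_force: 0.0
shift [-0.6 -1.4 18.6] rot [ 0.0001 -0.0001  0.0001] tcp [ 0.6009 -0.2095  0.1036] F [-0.19  0.6   0.68]
```

View pics/c3.png

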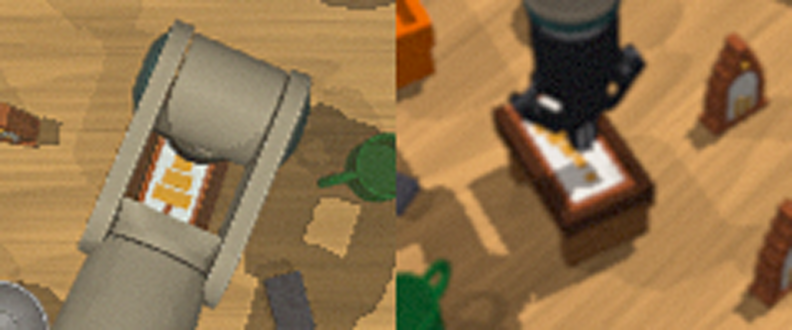

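The fingertips (crop (585,140)) are over the tile between the rails. Now I'll feel downwards.

```bash
python3 -m pendant '[[[0,-1,10,0,0,0,0],[0,-1,18,0,0,0,0],[0,-1,20,0,0,0,0],[0,-1,20,0,0,0,0]]]'; python3 -m pendant '[[[0,0,1,0,0,0,0],[0,0,1,0,0,0,0]]]'; python3 -m pendant '[[[0,0,1,0,0,0,0],[0,0,1,0,0,0,0]]]'
```

```text
t: 3.2
tcp_pos: [0.6004, -0.2105, 0.083]
orientation: [0.158, 0.987, 0.0, -0.0]
wrist_force: [-0.2, 0.6, -0.4]
grip_width: -0.002
grasp_force: 0.0
t: 3.45
tcp_pos: [0.6006, -0.2105, 0.0824]
orientation: [0.158, 0.987, 0.0, 0.0]
wrist_force: [0.4, 0.0, -0.5]
grip_width: -0.002
grasp_force: 0.0
t: 3.7
tcp_pos: [0.6005, -0.2105, 0.0812]
orientation: [0.158, 0.987, 0.0, -0.0]
wrist_force: [-0.2, 0.4, 0.5]
grip_width: 0.004
grasp_force: 0.0
```

```bash
for i in 1 2; do python3 -m pendant '[[[0,0,1,0,0,0,0],[0,0,1,0,0,0,0]]]' | egrep 'tcp|force'; done
```

```text
tcp_pos: [0.6005, -0.2105, 0.0801]
wrist_force: [0.4, 0.4, 1.0]
grasp_force: 0.0
tcp_pos: [0.6005, -0.2105, 0.0791]
wrist_force: [0.4, 0.3, 0.2]
grasp_force: 0.0
```

```bash
for i in 1 2; do python3 -m pendant '[[[0,0,1,0,0,0,0],[0,0,1,0,0,0,0]]]' | egrep 'tcp|force'; done
```

```text
tcp_pos: [0.6005, -0.2105, 0.0782]
wrist_force: [-0.0, -0.2, 0.1]
grasp_force: 0.0
tcp_pos: [0.6006, -0.2105, 0.0775]
wrist_force: [-0.5, -0.7, 1.3]
grasp_force: 0.6
```

```bash
python3 -m pendant '[[[0,0,0.5,0,0,0,0],[0,0,0.5,0,0,0,0]]]' | egrep 'tcp|force'; python3 -m pendant '[[[0,0,0.5,0,0,0,0],[0,0,0.5,0,0,0,0]]]' | egrep 'tcp|force'
```

```text
tcp_pos: [0.6006, -0.2105, 0.0772]
wrist_force: [-0.6, 1.0, 3.4]
grasp_force: 1.9
tcp_pos: [0.6006, -0.2105, 0.077]
wrist_force: [-2.8, 1.4, 5.9]
grasp_force: 3.0
```

```bash
python3 -m pendant '[[[0,0,0.8,0,0,0,0],[0,0,0.8,0,0,0,0]]]' | egrep 'tcp|force'; python3 -m pendant '[[[0,0,0.8,0,0,0,0],[0,0,0.8,0,0,0,0]]]' | egrep 'tcp|force'
```

```text
tcp_pos: [0.6007, -0.2105, 0.0767]
wrist_force: [-3.8, 1.5, 8.1]
grasp_force: 4.2
tcp_pos: [0.6007, -0.2106, 0.0765]
wrist_force: [-5.6, 1.9, 11.0]
grasp_force: 5.5
```

```bash
python3 -m pendant '[[[0.5,0,0.7,0,0,0,0],[1.5,0,0.7,0,0,0,0],[3,0,0.7,0,0,0,0],[4,0,0.7,0,0,0,0],[4,0,0.7,0,0,0,0]]]' | egrep 'tcp|force'
```

```text
tcp_pos: [0.599, -0.2101, 0.0767]
wrist_force: [3.3, -1.2, 8.4]
grasp_force: 4.3
```

```bash
python3 -m pendant '[[[0,0,1.3,0,0,0,0],[0,0,1.3,0,0,0,0]]]' | egrep 'tcp|force';  python3 -m pendant '[[[2,0,0,0,0,0,0],[4,0,0,0,0,0,0],[6,0,0,0,0,0,0],[6,0,0,0,0,0,0]]]' | egrep 'tcp|force'
```

```text
tcp_pos: [0.599, -0.2101, 0.0762]
wrist_force: [0.6, -1.0, 13.2]
grasp_force: 6.3
tcp_pos: [0.5939, -0.2085, 0.0764]
wrist_force: [5.2, -0.9, 11.0]
grasp_force: 5.7
```

```bash
python3 -m pendant '[[[2,0,0.5,0,0,0,0],[4,0,0.5,0,0,0,0],[6,0,0.5,0,0,0,0],[8,0,0.5,0,0,0,0],[10,0,0.5,0,0,0,0],[12,0,0.5,0,0,0,0],[12,0,0.5,0,0,0,0]]]' | egrep 'tcp|force'; python3 -c "
from h import *
import cv2
a=arm.camera('scene');np.save('pics/scene2.npy',a)
b=np.hstack([np.load('pics/scene%d.npy'%i)[206:276,233:293,::-1] for i in (1,2)])
cv2.imwrite('pics/c4.png',cv2.resize(b,None,fx=6.6,fy=6.6,interpolation=cv2.INTER_CUBIC))"
```

```text
tcp_pos: [0.5829, -0.2049, 0.0763]
wrist_force: [5.2, -1.6, 12.8]
grasp_force: 6.3
```

View pics/c4.png

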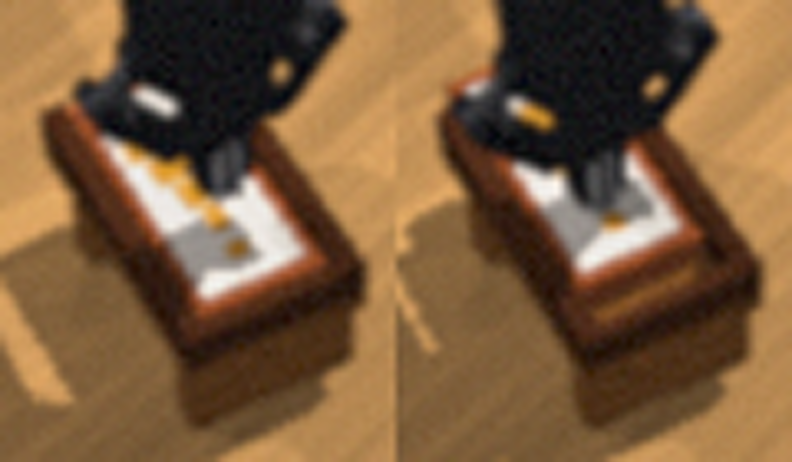

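The tile is following the fingertips: the bed shows behind its back end, at crop (645,285). About 29 mm remain.

```bash
python3 -m pendant '[[[2,0,0,0,0,0,0],[4,0,0,0,0,0,0],[6,0,0,0,0,0,0],[8,0,0,0,0,0,0],[10,0,0,0,0,0,0],[12,0,0,0,0,0,0],[14,0,0,0,0,0,0],[14,0,0,0,0,0,0]]]' | egrep 'tcp|force'; python3 -m pendant '[[[2,0,0,0,0,0,0],[4,0,0,0,0,0,0],[6,0,0,0,0,0,0],[8,0,0,0,0,0,0],[10,0,0,0,0,0,0],[12,0,0,0,0,0,0],[14.5,0,0,0,0,0,0],[14.5,0,0,0,0,0,0]]]' | egrep 'tcp|force'
```

```text
tcp_pos: [0.5696, -0.2005, 0.0763]
wrist_force: [5.7, -2.2, 13.3]
grasp_force: 6.3
tcp_pos: [0.5558, -0.196, 0.0762]
wrist_force: [5.9, -1.7, 12.9]
grasp_force: 6.4
```

```bash
python3 -m pendant '[[[0,0,-2,0,0,0,0],[0,0,-8,0,0,0,0],[0,0,-30,0,0,0,0],[0,0,-70,0,0,0,0],[0,60,-100,0,0,0,0.5],[0,120,-100,0,0,0,1],[0,170,-100,0,0,0,1],[0,190,-100,0,0,0,1]]]' | egrep 'tcp|force'; python3 -c "
from h import *
import cv2
for n in('top','scene'):
    a=arm.camera(n);np.save('pics/%s3.npy'%n,a)
b=np.load('pics/scene3.npy')[200:270,223:293,::-1];a=np.load('pics/top3.npy')[170:240,275:345,::-1]
cv2.imwrite('pics/c5.png',cv2.resize(np.hstack([a,b]),None,fx=5.7,fy=5.7,interpolation=cv2.INTER_CUBIC))"
```

```text
tcp_pos: [0.6119, -0.0116, 0.1713]
wrist_force: [-0.6, -0.2, -0.0]
grasp_force: 0.0
```

View pics/c5.png

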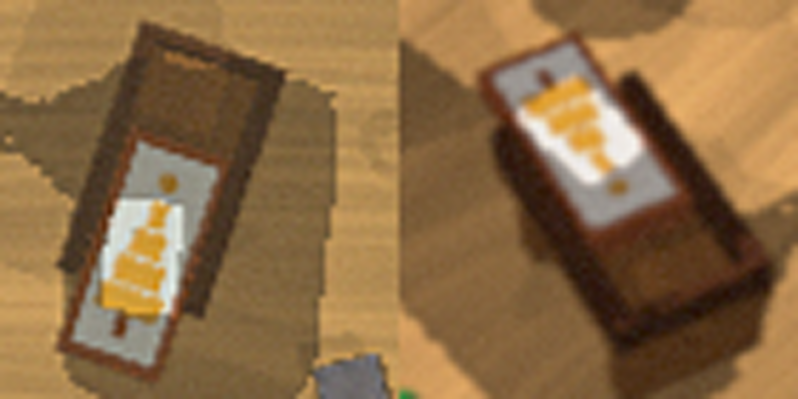

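```bash
python3 - <<'E'
from h import *
s=5.7
def T(x,y,z,ox,oy,n): return ray(n,ox+(x+.5)/s-.5,oy+(y+.5)/s-.5,z)[:2]
t=np.array([T(x,y,.0775,275,170,"top") for x,y in((133,137),(228,163),(155,380),(60,347))])
b=np.array([T(x-399,y,.0775,223,200,"scene") for x,y in((682,190),(595,240),(480,75),(578,33))])
r=np.array([T(x,y,.082,275,170,"top") for x,y in((60,265),(205,316))])
print(r.mean(0),np.linalg.norm(r[0]-r[1]))
e=r.mean(0);u=np.array([.95,-.313])
for P in(t,b):
    f=P[2:].mean(0);k=P[:2].mean(0);d=k-f
    print('front',f,'back',k,'len',np.linalg.norm(d),'yaw',np.arctan2(d[1],d[0]),'overhang',(e-f)@u,(np.array([.509,-.18])-f)@u)
go([.485,-.172,.1713],1.253)
E
```

```text
[ 0.50836349 -0.18135936] 0.09007950622740593
front [ 0.46550218 -0.16735197] back [ 0.59209568 -0.209328  ] len 0.1333712993191374 yaw -0.32017284759373704 overhang 0.04510255752509153 0.045281767709194336
front [ 0.46827424 -0.16607441] back [ 0.59387819 -0.207242  ] len 0.13217837556972387 yaw -0.3167235677617605 overhang 0.042868975335039125 0.04304818551914194
shift [  71.2 -190.7    0.2] rot [-0.0002 -0.0015  0.0025] tcp [ 0.6119 -0.0128  0.1714] F [-1.05 -0.82 -0.04]
```

```bash
python3 -m pendant '[[[20,-50,0,0,0,0,1],[40,-100,0,0,0,0,1],[60,-150,0,0,0,0,1],[70,-191,0,0,0,0,1],[70,-191,0,0,0,0.002,1],[70,-191,25,0,0,0.002,1],[70,-191,50,0,0,0.002,1],[70,-191,70,0,0,0.002,1],[70,-191,70,0,0,0.002,1]]]' | egrep 'tcp|force'; python3 -c "
from h import *
go([.486,-.173,.046],1.253)"
```

```text
tcp_pos: [0.4845, -0.1737, 0.1004]
wrist_force: [0.3, -0.1, 0.5]
grasp_force: 0.0
shift [-1.4  1.1 54.4] rot [ 0.0004 -0.004  -0.0027] tcp [ 0.4845 -0.1737  0.1004] F [ 0.26 -0.11  0.47]
```

```bash
python3 -m pendant '[[[-1,1,15,0,0,0,1],[-1,1,30,0,0,0,1],[-1,1,45,0,0,0,1],[-1,1,54,0,0,0,1],[-1,1,54,0,0,0,1]]]' | egrep 'tcp|force'; python3 -m pendant '[[[0,0,0,0,0,0,0.7],[0,0,0,0,0,0,0.7],[0,0,0,0,0,0,0.7]]]' | egrep 'tcp|force|width'; python3 -m pendant '[[[0,0,0,0,0,0,0.6],[0,0,0,0,0,0,0.6],[0,0,0,0,0,0,0.6],[0,0,0,0,0,0,0.6]]]' | egrep 'tcp|force|width'
```

```text
tcp_pos: [0.4866, -0.1729, 0.0473]
wrist_force: [0.2, 0.2, -0.1]
grasp_force: 0.0
tcp_pos: [0.4874, -0.1733, 0.0489]
wrist_force: [-0.1, -0.0, 3.3]
grip_width: 0.734
grasp_force: 70.6
tcp_pos: [0.4874, -0.1733, 0.0486]
wrist_force: [0.1, 0.7, 5.4]
grip_width: 0.735
grasp_force: 70.8
```

Gripped (width 0.735, about 62 mm). Lifting.

```bash
python3 -m pendant '[[[0,0,-2,0,0,0,0.5],[0,0,-5,0,0,0,0.5],[0,0,-12,0,0,0,0.5],[0,0,-22,0,0,0,0.5],[0,0,-36,0,0,0,0.5],[0,0,-50,0,0,0,0.5],[0,0,-64,0,0,0,0.5],[0,0,-74,0,0,0,0.5],[0,0,-80,0,0,0,0.5],[0,0,-80,0,0,0,0.5]]]'; python3 -c "
from h import *
import cv2
a=arm.camera('scene');np.save('pics/scene4.npy',a)
cv2.imwrite('pics/c6.png',cv2.resize(a[150:270,190:310,::-1],None,fx=5,fy=5,interpolation=cv2.INTER_CUBIC))"
```

```text
t: 14.98
tcp_pos: [0.4871, -0.1732, 0.1285]
orientation: [0.159, 0.987, -0.0, 0.0]
wrist_force: [-0.0, -0.3, -3.3]
grip_width: 0.739
grasp_force: 69.9
```

View pics/c6.png

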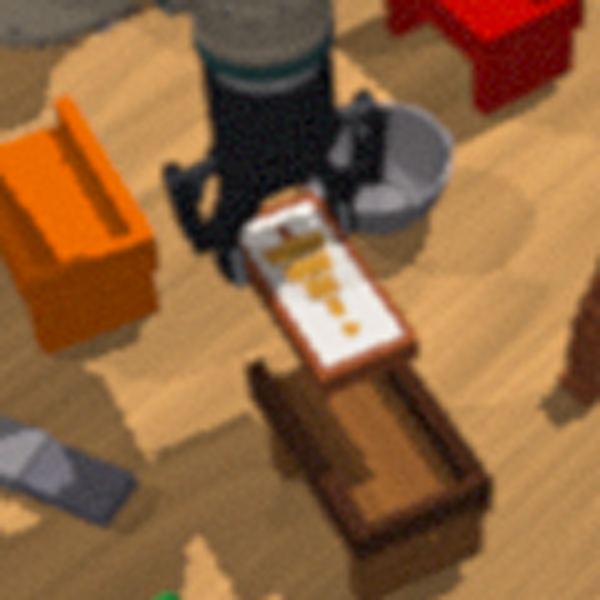

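Held and level (tile at crop (325,290), clear of the tray). Carrying it to the stand.

```bash
python3 -c "
from h import *
go([.4875,.193,.1285],1.791)"
```

```text
shift [114.5 347.7  -0.5] rot [ 2.000e-04 -4.000e-04 -5.401e-01] tcp [ 0.4869 -0.1731  0.1279] F [ 0.64 -0.74 -4.08]
```

```bash
python3 -m pendant '[[[3,10,0,0,0,-0.02,0.5],[12,36,0,0,0,-0.06,0.5],[25,76,0,0,0,-0.12,0.5],[40,122,0,0,0,-0.2,0.5],[56,170,0,0,0,-0.28,0.5],[72,218,0,0,0,-0.36,0.5],[87,264,0,0,0,-0.44,0.5],[100,304,0,0,0,-0.5,0.5],[110,334,0,0,0,-0.53,0.5],[114.5,347.5,0,0,0,-0.54,0.5]]]'; python3 -m pendant '[[[0,0,0,0,0,0,0.5],[0,0,0,0,0,0,0.5]]]'; python3 -c "
from h import *
go([.4875,.193,.1285],1.791)
import cv2
for n in('top','scene'):
    a=arm.camera(n);np.save('pics/%s5.npy'%n,a)
b=np.load('pics/scene5.npy')[125:205,300:380,::-1];a=np.load('pics/top5.npy')[165:245,140:220,::-1]
cv2.imwrite('pics/c7.png',cv2.resize(np.hstack([a,b]),None,fx=5,fy=5,interpolation=cv2.INTER_CUBIC))"
```

```text
t: 16.27
tcp_pos: [0.4868, 0.1946, 0.1277]
orientation: [-0.111, 0.994, 0.0, -0.001]
wrist_force: [0.2, 0.0, -3.5]
grip_width: 0.734
grasp_force: 69.9
t: 16.52
tcp_pos: [0.4876, 0.1918, 0.128]
orientation: [-0.109, 0.994, -0.0, -0.0]
wrist_force: [-0.2, 0.1, -3.0]
grip_width: 0.737
grasp_force: 69.9
shift [-0.2  1.1 -0.5] rot [-0.0003 -0.0004 -0.001 ] tcp [0.4876 0.1918 0.128 ] F [-0.18  0.12 -2.99]
```

View pics/c7.png

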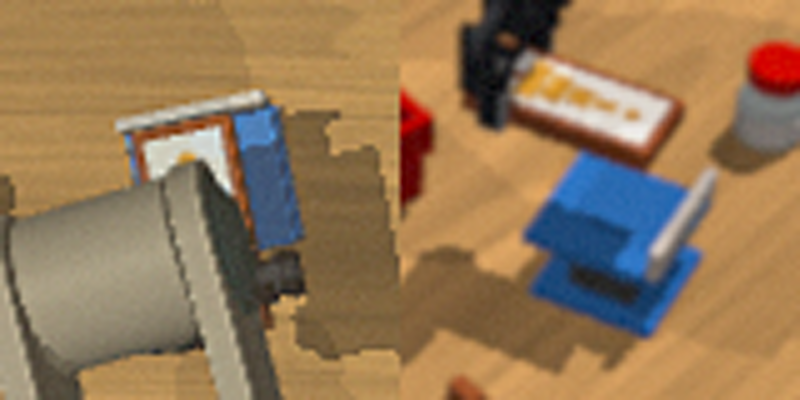

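```bash
python3 - <<'E'
from h import *
import cv2
s=5
def P(n): c=arm.camera_info(n);return np.array(c["intrinsics"])@np.c_[np.array(c["R"]),c["t"]]
tp=np.array([[133,130],[232,113]]);sc=np.array([[683,100],[648,150]])-[400,0]
a=(tp+.5)/s-.5+[140,165];b=(sc+.5)/s-.5+[300,125]
X=cv2.triangulatePoints(P("top"),P("scene"),a.T.astype(float),b.T.astype(float));X=(X[:3]/X[3]).T
print(np.round(X,4),np.round(X.mean(0),4),np.linalg.norm(X[0]-X[1]))
for z in(.150,.157): 
    m=[ray("top",*p,z)[:2] for p in a];q=np.mean(m,0);d=m[0]-m[1]
    print(z,np.round(m,4).tolist(),q,'yaw',np.arctan2(d[1],d[0])-np.pi/2,'along from tcp',(q-arm.state()["tcp_pos"][:2])@[.976,.218],(q-arm.state()["tcp_pos"][:2])@[-.218,.976])
# stop again, this picture
st=np.array([[118,127],[265,97]]);o=(st+.5)/s-.5+[140,165]
print([np.round(ray("top",*p,.084),4).tolist() for p in o])
E
```

```text
[[0.5937 0.2426 0.1591]
 [0.607  0.1813 0.1616]] [0.6004 0.2119 0.1603] 0.06274874012311563
0.15 [[0.595, 0.2449], [0.6068, 0.182]] [0.60088703 0.21340749] yaw 0.18584493939944147 along from tcp 0.11522060019226749 -0.0035373319275103024
0.157 [[0.5942, 0.2432], [0.6059, 0.1806]] [0.60003289 0.21190842] yaw 0.18584493939943902 along from tcp 0.11406016202244361 -0.004814220649041363
[[0.6046, 0.2706, 0.084], [0.6262, 0.1728, 0.084]]
```

Level in both views. It needs about 5 mm more in y and has a gap of about 15 mm to the stop. Lowering with care.

```bash
python3 -m pendant '[[[0,5,10,0,0,0,0.5],[0,5,25,0,0,0,0.5],[0,5,40,0,0,0,0.5],[-2,5,55,0,0,0,0.5],[-4,5,66,0,0,0,0.5],[-6,5,73,0,0,0,0.5],[-7,5,76,0,0,0,0.5],[-7,5,76,0,0,0,0.5],[-7,5,76,0,0,0,0.5]]]' | egrep 'tcp|force'; for i in 1 2; do python3 -m pendant '[[[0,0,1,0,0,0,0.5],[0,0,1,0,0,0,0.5]]]' | egrep 'tcp|wrist'; done
```

```text
tcp_pos: [0.4936, 0.1993, 0.0527]
wrist_force: [-0.1, 0.5, -3.3]
grasp_force: 69.9
tcp_pos: [0.4933, 0.1992, 0.0513]
wrist_force: [0.4, -0.4, -3.0]
tcp_pos: [0.4932, 0.1991, 0.0501]
wrist_force: [-0.8, -0.7, -2.9]
```

```bash
for i in 1 2 3; do python3 -m pendant '[[[0,0,0.7,0,0,0,0.5],[0,0,0.7,0,0,0,0.5]]]' | egrep 'tcp|wrist'; done
```

```text
tcp_pos: [0.4934, 0.1992, 0.0496]
wrist_force: [-1.4, 0.3, -2.8]
tcp_pos: [0.4935, 0.1992, 0.0493]
wrist_force: [-2.4, -1.1, 2.5]
tcp_pos: [0.4936, 0.1993, 0.0493]
wrist_force: [-5.3, -1.7, 6.9]
```

```bash
python3 -m pendant '[[[0,0,-0.7,0,0,0,0.5],[-2,0,-0.7,0,0,0,0.5],[-4,0,-0.7,0,0,0,0.5],[-4,0,-0.7,0,0,0,0.5]]]' | egrep 'tcp|wrist';  python3 -m pendant '[[[-1,0,0,0,0,0,0.5],[-2,0,0,0,0,0,0.5],[-2,0,0,0,0,0,0.5]]]' | egrep 'tcp|wrist'
```

```text
tcp_pos: [0.4977, 0.2002, 0.0493]
wrist_force: [-2.7, -0.6, 4.5]
tcp_pos: [0.4995, 0.2006, 0.0493]
wrist_force: [-4.5, -0.2, 4.8]
```

```bash
python3 -m pendant '[[[-1,0,0,0,0,0,0.5],[-1.5,0,0,0,0,0,0.5],[-1.5,0,0,0,0,0,0.5]]]' | egrep 'tcp|wrist'
```

```text
tcp_pos: [0.5001, 0.2008, 0.0493]
wrist_force: [-9.1, -2.0, 8.9]
```

```bash
python3 -m pendant '[[[-1,0,-0.3,0,0,0,0.5],[-1,0,-0.3,0,0,0,0.5]]]' | egrep 'tcp|wrist'
```

```text
tcp_pos: [0.5001, 0.2007, 0.0493]
wrist_force: [-12.6, -3.9, 11.3]
```

The tile is against the stop: x is stalled and the force is rising. I'll ease off and release.

```bash
python3 -m pendant '[[[1.5,0,-0.8,0,0,0,0.5],[1.5,0,-0.8,0,0,0,0.5]]]' | egrep 'tcp|wrist'; python3 -m pendant '[[[1.5,0,-0.8,0,0,0,0.8],[1.5,0,-0.8,0,0,0,0.9],[1.5,0,-0.8,0,0,0,1],[1.5,0,-0.8,0,0,0,1],[1.5,0,-0.8,0,0,0,1]]]' | egrep 'tcp|wrist|width|grasp'
```

```text
tcp_pos: [0.5, 0.2007, 0.0494]
wrist_force: [-1.4, 0.4, -1.7]
tcp_pos: [0.4987, 0.2004, 0.0507]
wrist_force: [0.3, 0.7, -0.5]
grip_width: 1.004
grasp_force: 0.0
```

Released. Lifting straight up, moving clear and looking.

```bash
python3 -m pendant '[[[0,0,-10,0,0,0,1],[0,0,-30,0,0,0,1],[0,0,-60,0,0,0,1],[0,0,-100,0,0,0,1],[0,0,-140,0,0,0,1],[0,-50,-150,0,0,0,1],[0,-100,-150,0,0,0,1],[0,-150,-150,0,0,0,1],[0,-180,-150,0,0,0,1],[0,-180,-150,0,0,0,1]]]'; python3 -c "
from h import *
import cv2
for n in('top','scene'):
    a=arm.camera(n);np.save('pics/%s6.npy'%n,a)
b=np.load('pics/scene6.npy')[125:205,300:380,::-1];a=np.load('pics/top6.npy')[165:245,140:220,::-1]
cv2.imwrite('pics/c8.png',cv2.resize(np.hstack([a,b]),None,fx=5,fy=5,interpolation=cv2.INTER_CUBIC))"
```

```text
t: 22.62
tcp_pos: [0.5382, 0.0229, 0.2014]
orientation: [-0.108, 0.994, -0.0, 0.0]
wrist_force: [0.1, 0.4, 0.2]
grip_width: 1.003
grasp_force: 0.0
```

View pics/c8.png

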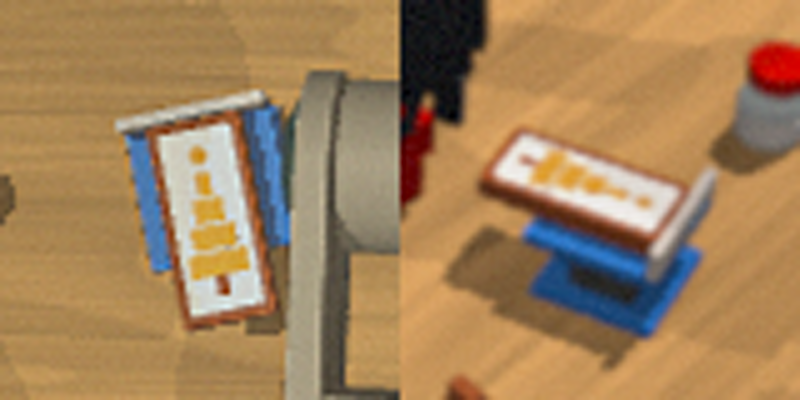

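The tile lies flat, square and close against the white stop. Its back edge runs (148,130)-(240,112) and the stop's edge (118,127)-(265,97), so they are parallel and centred within 2 mm. Handing in.

```bash
python3 -c "
from workcell import arm
print(arm.finish_job())"
```

```text
the job is handed in; nothing more can be done
None
```

The tile lies face up on the blue stand, released, square and close against the white stop, and the job is handed in at about 23 s; the hand-in gave no verdict.

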